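Shut the laser box and press its sunken interlock reset

ROBOT

A 6-joint arm with a two-finger parallel gripper is mounted at the origin on the work surface. World frame = base frame: x ahead of the robot, y to its left, z up, the work surface at z = 0. Lengths are in m, angles in rad, forces in N, time in s.
With the tool pointing down it reaches from about 0.375 to 0.75 m from the base axis. Payload 9 kg.
Tool frame: the origin (TCP) lies between the finger pads; the fingertips stand 14 mm ahead of it and the grasp point (between the pads) lies 5 mm behind it; y points along the fingers, x is the direction in which the jaws open and shut, and the axes are right-handed (so a half turn about y gives the same grasp; the last joint's range is limited). The gripper opens to 85 mm and grips with 20 to 120 N. Pads are 22 mm wide; open, the fingers measure 114 mm over their backs; the gripper's body (76 mm by 85 mm) begins 54 mm behind the grasp point. The pads swing forward as they close: fully open they stand 13 mm farther back than shut.
Start: joints at [1.067, 0.104, 0.097, 1.564, 0, 1.353], TCP at [0.169, 0.576, 0.245] pointing down, gripper open.
Joint ranges: [-2.99, 2.99], [-0.84, 1.86], [-1.1, 1.16], [-1.84, 2.11], [-1.51, 1.56], [-3.14, 3.14]. Speed limits (rad/s): [2.22, 2.22, 2.57, 3.14, 3.14, 3.14].

INTERFACE

Orientations are given as a unit quaternion [x, y, z, w].
In Python, from plant import r gives the robot as it stands. The module is installed in compiled form; this text tells all that it offers.
- The arm moves only by the tool send_rows, never from a script. Its argument "targets" is a list that holds one entry, the list of rows, each a list of 4 numbers: the shift along the tool's x, y, z in m, then the turn about the tool's y in degrees. A call has 1 to 12 rows; each row is the pose to reach, as a shift and turn from the pose measured when the call began, along the tool's axes at that moment; what a row does not reach only later rows make up. A row lasts 1/12 s, in which the tool goes at most 41.7 mm and 7.16 degrees, less where a joint would pass 70% of its speed; a pose out of reach is approached as far as the arm can. A call with a gripper value outside its range is refused whole. "gripper" is the closure, from -1 (fully open) to 1 (shut), set as the call begins (left out, the last holds). The fingers move at their own pace and stop on an object; "squeeze" is the grip in N (left out, the last holds). Time passes only in rows, so rows that repeat a pose let the fingers close. It gives the time, the measured TCP pose, the force and the opening at its end, in the units of the state.
- r.get_state(): the state, without advancing time (a new reading comes with each control period).
- r.snapshot(name): name is "scene" or "top"; returns the picture (384x512x3 uint8, blue, green, red); there is no depth.
- r.calibration(name): a dict with "fx", "fy", "cx", "cy" (pixels), "R" (3x3) and "t" (3): a world point X has camera coordinates R X + t. Camera axes: x right, y down, z forward; pixel columns grow to the right and rows downward; lengths in m; the calibration is good to about 2 mm. A picture is of the moment at which its call begins. calibration takes no time and is no camera call.
- r.finish_job(): hands the job in, once; it reports no verdict.
Trained networks look in the newest picture that a camera, given by its name, has taken for a name from the list of things; names that differ only in an ending like _2 or _b are one class to them, and where a whole thing is asked for, a point or a joint stands for the part that bears it (a point fixed in the world has none). Each returns a list of dicts, best first, with "conf" (0 to 1); they miss things now and then, are a little off and sometimes report something else, mostly with a low value. They report only what shows in the picture. A call takes as long as a camera call.
- r.find_in(camera, name): "bbox" ([left, top, right, bottom] in pixels, round what is visible of it).
- r.outline_of(camera, name): "pixels" (384x512 bool, what is visible of it) and "bbox" ([left, top, right, bottom] in pixels, round what is visible of it).
The state is a dict: "time": time; "qpos": joint angles; "dq": joint speeds; "effort": joint torques, N m; "ee_pos": TCP position; "orientation": TCP orientation; "wrist_force": force on the tool from outside, world axes, zero at the start; "wrist_torque": the same for the moment, N m; "finger_gap": finger opening in m.
Only numpy, scipy, OpenCV 4.12 (cv2) and the standard library are available. Lean on these libraries where they do the work, as an engineer would, in place of code of your own. Each camera call takes 0.05 s, during which the arm holds its last target. There are 200 camera calls.

TASK

The fibre in the laser box has been realigned, so make the box safe again: with your fingertips push its open lid down until it is fully shut, without slamming it. Then reach a fingertip into the well of the blue key on the interlock console, press that sunken key right down, keep it down for about half a second and let it come up again. Do not press blue while the lid is still up, do not press the white key or the red stop button, do not lift the console or push it out of its place, and leave everything else on the bench where it stands.

Things in the scene. Friction and masses are not known exactly. Their poses are not given: they have to be found in the camera images.
- laser_box: Black laser box, 220 (x) x 200 (y) x 100 mm high, screwed to the bench by an aluminium foot plate of 250 x 230 x 8 mm. Origin: centre of its underside, on the bench. Its own x axis points from the open front of the lid to the hinge side, z up. Left or right of the bench's middle line, turned up to 0.3 rad.
- lid_hinge (a point): Middle of the lid's hinge line, fixed on the box at its far edge: 108 mm along the box's +x, 100 mm above the bench. The hinge line runs along the box's y axis; this point's axes are the box's axes.
- lid (a joint): Lid angle in rad: 0 = fully shut (lying level on the box, its upper face 106 mm above the bench), positive = opened upward; it starts at about 0.8 to 1.2 and cannot pass 1.6. Friction hinge of 0.45 N m: the 0.25 kg lid stays where it is left; a push of 1 to 3 N on its outer face near the front edge closes it.
- lid_front_edge (a point): Middle of the lid's front (free) edge, on its outer (upper when shut) face, 216 mm from the hinge line. The lid is a flat plate, 206 mm wide along the hinge, 6 mm thick, a black frame with an amber window. It has no handle. This point's axes move with the lid: x from the front edge to the hinge, z out of the outer face (the face to push on, which looks up and away from the robot while the lid is open).
- console: Interlock console, a loose grey and white desk box on rubber feet, 130 (x) x 230 (y) x 80 mm high, about 1.8 kg. Origin: centre of its underside. z up. Along its y axis, all 15 mm to the robot's side of its middle: blue key well at y = -65 mm, white key well at 0, red stop button on a yellow square at +72 mm. Further back stand a small key switch (top 103 mm above the bench) at x = +42, y = +12 mm and three low lamps.
- reset_top (a point): Centre of the top of the blue reset key, 62 mm above the bench when up. The key is a disc of 32 mm diameter at the bottom of a round well of 46 mm inner diameter, whose rim (black collar of 56 mm outer diameter) is 88 mm above the bench, so the key lies 26 mm below the rim. It is pressed straight down. Moves with the key.
- reset (a joint): Travel of the blue key in m: 0 = up, 0.005 = fully down. Spring: starts moving at 2.4 N, fully down at 4.4 N, comes up by itself.
- enable_top (a point): Centre of the top of the white key in the neighbouring, equal well, 65 mm from the blue one. Not to be pressed.
- enable (a joint): Travel of the white key in m: 0 = up, 0.005 = fully down.
- stop_top (a point): Centre of the top of the red mushroom stop button, 40 mm diameter, 110 mm above the bench. Not to be pressed.
- stop (a joint): Travel of the red stop button in m: 0 = up, 0.005 = fully down.
- oil_bottle: Small amber bottle, 34 mm diameter, 75 mm high, standing between the laser box and the console. Origin: centre of its underside. Bystander.
- objective_case: Clear plastic lens case, 42 mm diameter, 66 mm high, standing between the laser box and the console, farther from the robot. Origin: centre of its underside. Bystander.
- driver: Orange screwdriver, 160 mm long, lying on the middle line of the bench nearest the robot, between the laser box and the console. Bystander.
- slide_box: Blue plastic slide box, 85 x 100 x 35 mm. Origin: centre of its underside. Bystander.
- tissue_pack: White and green pack, 100 x 75 x 28 mm. Origin: centre of its underside. Bystander.
- joystick: Black stage joystick, base 130 x 100 x 35 mm, 95 mm high with its stick. Origin: centre of its underside. Bystander.
- mouse: Black round-topped computer mouse, 60 mm diameter, 36 mm high. Origin: centre of its underside. Bystander.

How it is judged:
By the outcome, as a careful person would: the job done as asked, in the order asked, and still so for the second after the job is handed in, with the robot touching nothing.
It also fails if it takes over 48 s, if anything falls off the work surface, if the arm or the gripper's body presses on something with over 40 N, if the wrist force passes 120 N, or if a joint passes its speed limit or range.

## Working session

There is one attempt and no reset: what is moved stays moved. The work goes in short steps, Python scripts to look and compute and a tool call to move; the robot and the scene stay as the last step left them, time stands still between calls to the robot, and variables do not carry over. Pictures are saved under pics/ and viewed, about 8 in all and at most 12, crops included, and the job is handed in when it is done.

Besides the shell and the picture viewer there is one more tool, called as a command line: name --argument value ..., lists and objects as JSON in quotes. send_rows: Moves the arm, as the interface text tells. Its arguments: {"type":"object","properties":{"targets":{"type":"array","items":{"type":"array","items":{"type":"array","items":{"type":"number"}}}},"gripper":{"type":"number"},"squeeze":{"type":"number"}},"required":["targets"]}

```bash
mkdir -p pics; cat > h.py <<'E'
import numpy as np, cv2
from plant import r
from scipy.spatial.transform import Rotation as Ro
def proj(c,X):
    k=r.calibration(c); p=np.array(k["R"])@np.array(X,float)+np.array(k["t"])
    return np.array([k["fx"]*p[0]/p[2]+k["cx"],k["fy"]*p[1]/p[2]+k["cy"]])
def ray(c,uv):
    k=r.calibration(c);R=np.array(k["R"]);t=np.array(k["t"])
    return -R.T@t, R.T@np.array([(uv[0]-k["cx"])/k["fx"],(uv[1]-k["cy"])/k["fy"],1])
def atz(c,uv,z):
    o,d=ray(c,uv); return o+d*(z-o[2])/d[2]
E
python3 - <<'E'
from h import *
s=r.get_state(); print({k:np.round(v,3) for k,v in s.items()}); print(np.round(Ro.from_quat(s["orientation"]).as_matrix(),3))
a=r.snapshot("scene");b=r.snapshot("top")
cv2.imwrite("pics/scene0.png",cv2.resize(a,(800,600)));cv2.imwrite("pics/top0.png",cv2.resize(b,(800,600)))
for n,z in [("reset_top",.062),("enable_top",.062),("stop_top",.11),("console",.08),("laser_box",.1),("lid",.1),("oil_bottle",.04),("objective_case",.04)]:
    for c in ("top","scene"):
        f=r.find_in(c,n)
        if f:
            q=f[0]["bbox"];m=((q[0]+q[2])/2,(q[1]+q[3])/2);print(n,c,np.round(f[0]["conf"],2),np.round(q),np.round(atz(c,m,z),3))
for c in("top","scene"): print(c,np.round(ray(c,(256,192)),3))
E
```

```text
{'time': np.float64(0.0), 'qpos': array([ 1.067,  0.105,  0.096,  1.564, -0.   ,  1.353]), 'dq': array([-0.001, -0.001,  0.   , -0.   ,  0.001, -0.002]), 'effort': array([ 1.0000e-03, -5.5693e+01,  5.0366e+01,  1.7000e-02, -0.0000e+00,
       -0.0000e+00]), 'ee_pos': array([0.169, 0.575, 0.244]), 'orientation': array([ 0.566,  0.423, -0.424, -0.566]), 'wrist_force': array([ 0.176, -0.797,  0.234]), 'wrist_torque': array([ 0.017,  0.004, -0.043]), 'finger_gap': np.float64(0.085)}
[[ 0.282 -0.001 -0.959]
 [ 0.959 -0.001  0.282]
 [-0.001 -1.     0.   ]]
reset_top top 0.56 [327. 177. 334. 183.] [ 0.541 -0.276  0.062]
reset_top scene 0.58 [301.  90. 376. 182.] [0.495 0.348 0.062]
enable_top top 0.64 [307. 169. 318. 184.] [ 0.55  -0.216  0.062]
stop_top top 0.63 [286. 171. 297. 181.] [ 0.543 -0.138  0.11 ]
stop_top scene 0.54 [221. 214. 236. 228.] [ 0.562 -0.152  0.11 ]
console top 0.94 [278. 150. 349. 199.] [ 0.554 -0.218  0.08 ]
console scene 0.81 [164. 205. 257. 292.] [ 0.584 -0.23   0.08 ]
laser_box top 0.82 [121. 145. 211. 219.] [0.515 0.275 0.1  ]
laser_box scene 0.86 [272.  92. 378. 210.] [0.538 0.239 0.1  ]
lid top 0.56 [127. 146. 206. 179.] [0.582 0.278 0.1  ]
lid scene 0.84 [301.  87. 375. 186.] [0.52  0.315 0.1  ]
oil_bottle top 0.61 [243. 179. 256. 186.] [0.532 0.001 0.04 ]
oil_bottle scene 0.56 [259. 192. 272. 214.] [ 0.54 -0.    0.04]
objective_case top 0.62 [251. 134. 257. 152.] [ 0.672 -0.012  0.04 ]
objective_case scene 0.88 [284. 226. 298. 248.] [ 0.676 -0.021  0.04 ]
top [[ 0.293 -0.023  1.316]
 [ 0.159 -0.    -0.987]]
scene [[ 1.195 -0.568  1.203]
 [-0.478  0.388 -0.788]]
```

View pics/scene0.png

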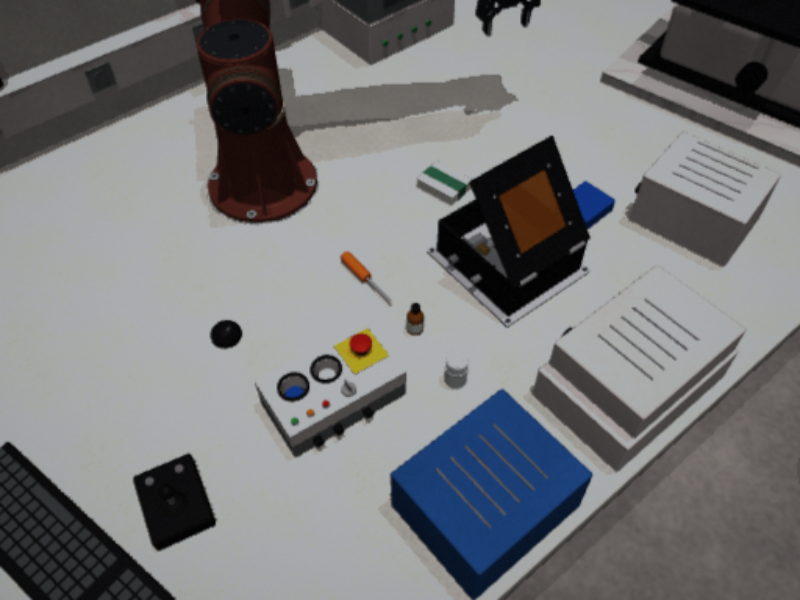

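View pics/top0.png

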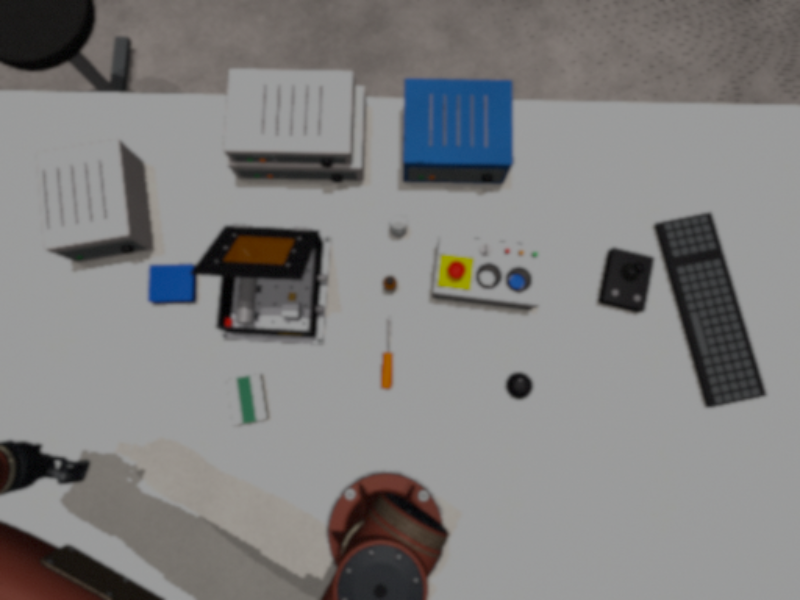

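The scene picture shows the open lid (front edge (470,180)–(552,138), hinge edge (508,278)–(588,235)). The blue well is at (293,386), white at (326,369) and stop at (361,344). In the top picture the lid's hinge edge is (228,228)–(322,232), its front edge (195,272)–(305,275), and the blue well is at (518,279). I'll fit poses from these corners.

```bash
cat > fit.py <<'E'
from h import *
from scipy.optimize import least_squares
S=1.5625
def box(p,q):
    x,y,a,th=p; L=Ro.from_euler('y',th).apply(q)+[.108,0,.1]
    return Ro.from_euler('z',a).apply(L)+[x,y,0]
Q=[[0,.103,.006],[0,-.103,.006],[-.216,.103,.006],[-.216,-.103,.006]]
T=[(228,228),(322,232),(195,272),(305,275)]; C=[(588,235),(508,278),(552,138),(470,180)]
def f(p):
    P=[box(p,np.array(q)) for q in Q]
    return np.concatenate([proj("top",X)*S-t for X,t in zip(P,T)]+[proj("scene",X)*S-t for X,t in zip(P,C)])
if __name__=="__main__":
    o=least_squares(f,[.5,.27,0,1.],loss="soft_l1",f_scale=3); print("box",np.round(o.x,4),np.round(f(o.x).reshape(-1,2),1).tolist())
    for q in ([-.216,0,.006],[-.19,0,.006]): print(np.round(box(o.x,np.array(q)),3))
    K=[[-.015,-.065,.088],[-.015,0,.088],[-.015,.072,.11]]
    KT=[(518,279),(488,275),(456,270)];KC=[(293,386),(326,369),(361,344)]
    g=lambda p:np.concatenate([(proj(c,Ro.from_euler('z',p[2]).apply(k)+[p[0],p[1],0])*S-u) for c,U in(("top",KT),("scene",KC)) for k,u in zip(K,U)])
    o=least_squares(g,[.56,-.22,0]);print("con",np.round(o.x,4),np.round(g(o.x).reshape(-1,2),1).tolist())
    print("blue",Ro.from_euler('z',o.x[2]).apply([-.015,-.065,.062])+[o.x[0],o.x[1],0])
E
python3 fit.py
```

```text
box [ 0.5222  0.2539 -0.0259  0.9208] [[-1.6, -0.4], [-0.1, -0.1], [-2.8, -1.7], [-0.2, 0.4], [-2.2, 1.4], [0.5, 8.9], [-0.8, -4.7], [-2.0, 0.3]]
[0.504 0.254 0.276]
[0.52  0.254 0.255]
con [ 0.5658 -0.2143 -0.1099] [[0.8, -1.4], [0.7, -1.2], [0.5, -2.6], [-0.5, -1.0], [-0.4, -1.6], [-0.5, -2.6]]
blue [ 0.54376197 -0.27731222  0.062     ]
```

send_rows --targets '[[[0,-0.04,0,0],[0,-0.08,0,-5],[-0.01,-0.12,-0.02,-10],[-0.025,-0.12,-0.055,-16.4],[-0.04,-0.12,-0.09,-16.4],[-0.055,-0.12,-0.125,-16.4],[-0.07,-0.12,-0.16,-16.4],[-0.085,-0.12,-0.195,-16.4],[-0.1,-0.12,-0.225,-16.4],[-0.115,-0.12,-0.255,-16.4],[-0.13,-0.12,-0.285,-16.4],[-0.13,-0.12,-0.285,-16.4]]]' --gripper 1 --squeeze 30

```text
time: 1.9
ee_pos: [0.4096, 0.3671, 0.3647]
orientation: [0.502, 0.499, -0.499, -0.501]
wrist_force: [0.4, 0.3, -0.0]
finger_gap: -0.0
```

send_rows --targets '[[[-0.02,0,-0.03,0],[-0.045,0,-0.06,0],[-0.07,0,-0.09,0],[-0.095,0,-0.12,0],[-0.113,0,-0.137,0],[-0.113,0.02,-0.137,0],[-0.113,0.05,-0.137,0],[-0.113,0.065,-0.137,0],[-0.113,0.065,-0.137,0]]]'

```text
time: 2.65
ee_pos: [0.545, 0.2531, 0.296]
orientation: [-0.501, -0.497, 0.501, 0.502]
wrist_force: [0.3, -0.7, 0.4]
finger_gap: 0.0003
```

```bash
python3 - <<'E'
from h import *
s=r.get_state();print(s["ee_pos"],s["wrist_force"],s["qpos"])
a=r.snapshot("scene"); tip=s["ee_pos"]-[0,0,.014]; u=proj("scene",tip);print(u,proj("top",tip))
cv2.imwrite("pics/s1.png",cv2.resize(a[60:260,200:440],(720,600)))
E
```

```text
[0.54496217 0.25305782 0.2959601 ] [ 0.25841192 -0.6997373   0.35796223] [ 2.18020404e-01  1.32870369e-01  2.20538356e-01  1.66377509e+00
 -1.40522538e-03  2.22537043e-01]
[337.1405419  105.88411478] [159.79474209 160.18368137]
```

View pics/s1.png

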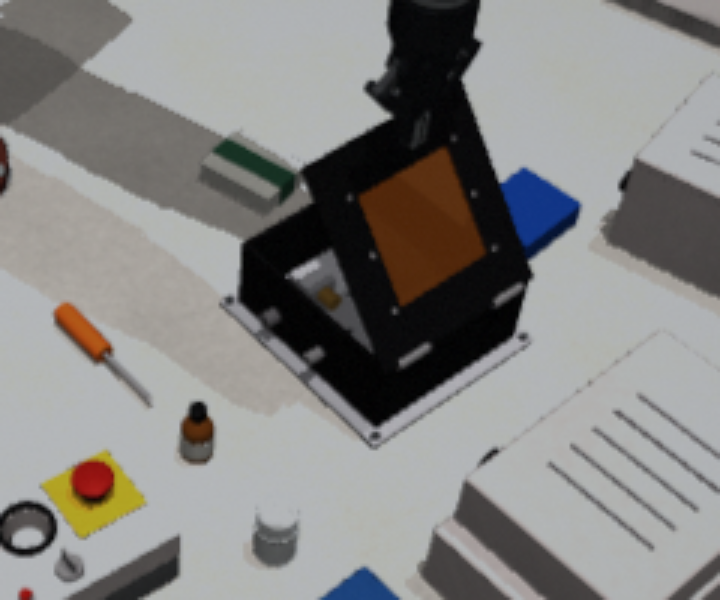

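send_rows --targets '[[[0,0.015,0.005,0],[0,0.025,0.009,0],[0,0.031,0.011,0],[0,0.035,0.016,0],[0,0.039,0.0215,0],[0,0.0435,0.026,0],[0,0.048,0.031,0],[0,0.053,0.036,0],[0,0.058,0.0415,0],[0,0.065,0.0475,0],[0,0.0726,0.053,0],[0,0.0726,0.053,0]]]'

```text
time: 3.7
ee_pos: [0.4906, 0.2534, 0.2246]
orientation: [-0.5, -0.497, 0.501, 0.501]
wrist_force: [-0.9, -0.4, 0.1]
finger_gap: -0.0001
```

```bash
python3 - <<'E'
from h import *
s=r.get_state();print(s["ee_pos"],s["wrist_force"])
a=r.snapshot("scene")
cv2.imwrite("pics/s2.png",cv2.resize(a[60:260,200:440],(720,600)))
E
```

```text
[0.49061659 0.2533944  0.22459378] [-0.89300892 -0.36739289  0.11867247]
```

View pics/s2.png

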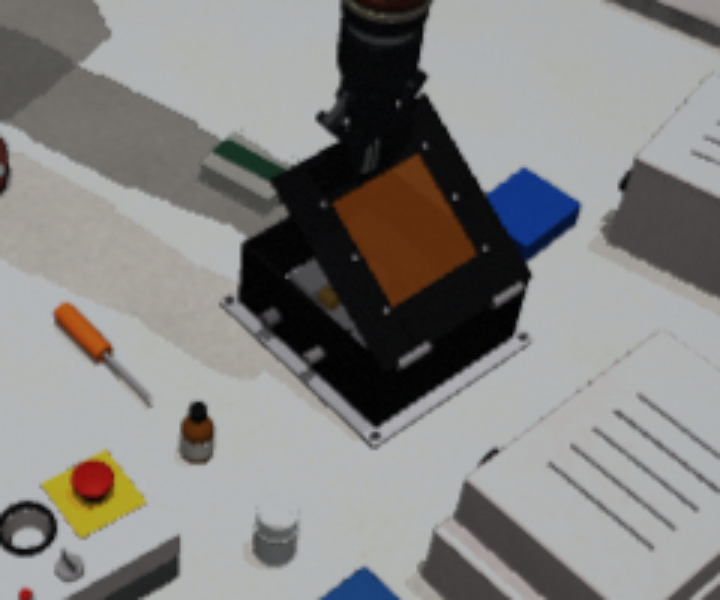

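The lid is following the fingertips with low force, so I'll continue along the arc.

send_rows --targets '[[[0,0.008,0.004,0],[0,0.0166,0.0086,0],[0,0.025,0.013,0],[0,0.033,0.0176,0],[0,0.041,0.021,0],[0,0.0496,0.0246,0],[0,0.0555,0.0265,0],[0,0.0615,0.028,0],[0,0.0676,0.0296,0],[0,0.072,0.0305,0],[0,0.076,0.031,0],[0,0.076,0.031,0]]]'

```text
time: 4.75
ee_pos: [0.4595, 0.2531, 0.1485]
orientation: [-0.5, -0.497, 0.501, 0.501]
wrist_force: [-0.5, -1.3, -1.0]
finger_gap: -0.0003
```

send_rows --targets '[[[0,0.003,0,0],[0,0.006,0.001,0],[0,0.009,0.001,0],[0,0.012,0.002,0],[0,0.0145,0.002,0],[0,0.017,0.002,0],[0,0.019,0.002,0],[0,0.021,0.002,0],[0,0.0225,0.002,0],[0,0.024,0.002,0],[0,0.0255,0.002,0],[0,0.0265,0.002,0]]]'

```text
time: 5.75
ee_pos: [0.4573, 0.253, 0.1218]
orientation: [-0.5, -0.497, 0.501, 0.502]
wrist_force: [-1.2, -0.4, 1.0]
finger_gap: -0.0
```

send_rows --targets '[[[0,0.001,0,0],[0,0.002,0,0],[0,0.003,0,0],[0,0.004,0,0],[0,0.004,0,0],[0,0.004,0,0]]]'

```text
time: 6.25
ee_pos: [0.4574, 0.2531, 0.1199]
orientation: [-0.501, -0.497, 0.501, 0.501]
wrist_force: [-8.6, -2.7, 19.0]
finger_gap: 0.0001
```

send_rows --targets '[[[0,-0.01,0,0],[0,-0.04,0,0],[0,-0.08,0,0],[0,-0.12,0,0],[-0.035,-0.13,-0.005,0],[-0.07,-0.13,-0.012,0],[-0.105,-0.13,-0.02,0],[-0.14,-0.13,-0.03,0],[-0.175,-0.13,-0.04,0],[-0.21,-0.13,-0.05,0],[-0.245,-0.13,-0.06,0],[-0.28,-0.13,-0.07,0]]]'

```text
time: 7.25
ee_pos: [0.5272, -0.0287, 0.2508]
orientation: [-0.501, -0.498, 0.501, 0.501]
wrist_force: [1.2, 0.5, 0.2]
finger_gap: 0.0001
```

```bash
python3 - <<'E'
from h import *
s=r.get_state();print(s["ee_pos"],s["wrist_force"])
a=r.snapshot("scene");b=r.snapshot("top")
# predicted corners of shut lid top in scene crop
from fit import box
p=[.5222,.2539,-.0259,0]
print([np.round((proj("scene",box(p,np.array(q)))-[200,60])*3).tolist() for q in ([0,.103,.006],[0,-.103,.006],[-.216,.103,.006],[-.216,-.103,.006])])
cv2.imwrite("pics/s3.png",cv2.resize(a[60:260,200:440],(720,600)))
E
```

```text
[ 0.52719696 -0.02872158  0.25077694] [1.22676783 0.46566649 0.19859457]
[[522.0, 269.0], [373.0, 366.0], [376.0, 156.0], [231.0, 240.0]]
```

View pics/s3.png

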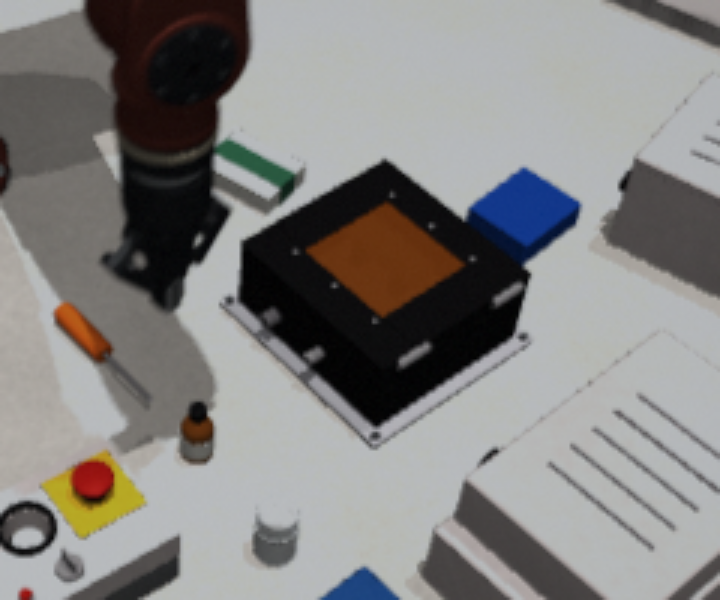

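The lid lies level and matches the predicted shut corners (front-left (231,240) against about (243,243), rear-right (522,269) against about (528,270)). Next I'll hover over the blue well.

send_rows --targets '[[[-0.035,0,-0.002,0],[-0.07,0,-0.005,0],[-0.105,0,-0.008,0],[-0.14,0,-0.01,0],[-0.175,0,-0.012,0],[-0.21,0,-0.015,0],[-0.24,0,-0.017,0],[-0.248,0.03,-0.017,0],[-0.248,0.06,-0.017,0],[-0.248,0.09,-0.017,0],[-0.248,0.11,-0.017,0],[-0.248,0.11,-0.017,0]]]'

```text
time: 8.35
ee_pos: [0.5403, -0.2779, 0.1359]
orientation: [-0.5, -0.496, 0.5, 0.505]
wrist_force: [-0.8, 0.7, -1.3]
finger_gap: -0.0001
```

```bash
python3 - <<'E'
from h import *
s=r.get_state();print(s["ee_pos"],s["wrist_force"])
a=r.snapshot("scene");b=r.snapshot("top")
A=cv2.resize(a[180:300,150:270],(480,480),interpolation=cv2.INTER_CUBIC)
for z in(.088,):
    t=np.linspace(0,6.28,24)
    for k in t:
        u=(proj("scene",[.5438+.023*np.cos(k),-.2773+.023*np.sin(k),z])-[150,180])*4; cv2.circle(A,tuple(int(v) for v in u),1,(0,255,0),-1)
u=(proj("scene",s["ee_pos"]-[0,0,.014])-[150,180])*4; print(u); cv2.circle(A,tuple(int(v) for v in u),3,(255,0,255),-1)
cv2.imwrite("pics/s4.png",A)
E
```

```text
[ 0.54026099 -0.27787232  0.13591787] [-0.76662787  0.68335738 -1.30790891]
[139.03515743 235.15786255]
```

View pics/s4.png

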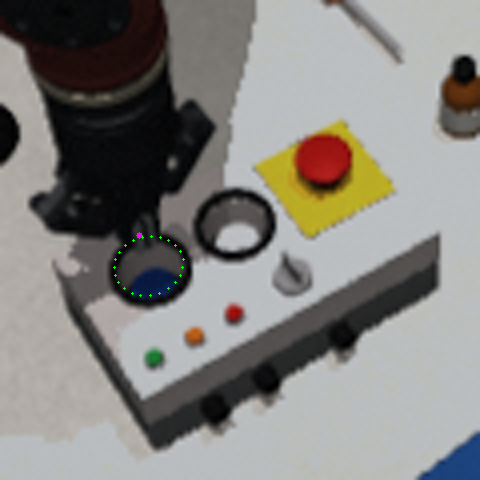

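send_rows --targets '[[[0,0,-0.0025,0],[0,0,-0.005,0],[0,0.008,-0.005,0],[0,0.016,-0.005,0],[0,0.024,-0.005,0],[0,0.03,-0.005,0],[0,0.036,-0.005,0],[0,0.042,-0.005,0],[0,0.047,-0.005,0],[0,0.051,-0.005,0],[0,0.054,-0.005,0],[0,0.054,-0.005,0]]]'

```text
time: 9.45
ee_pos: [0.5467, -0.2794, 0.0865]
orientation: [-0.502, -0.496, 0.5, 0.503]
wrist_force: [-0.1, -0.3, 0.3]
finger_gap: 0.0
```

send_rows --targets '[[[0.001,0,0.0015,0],[0.002,0.003,0.0015,0],[0.002,0.006,0.0015,0],[0.002,0.008,0.0015,0],[0.002,0.01,0.0015,0],[0.002,0.01,0.0015,0]]]'

```text
time: 9.95
ee_pos: [0.5451, -0.2774, 0.0762]
orientation: [-0.501, -0.496, 0.5, 0.503]
wrist_force: [-0.3, -0.0, 0.1]
finger_gap: 0.0003
```

send_rows --targets '[[[0,0.003,0,0],[0,0.006,0,0],[0,0.0065,0,0],[0,0.0065,0,0],[0,0.0065,0,0]]]'

```text
time: 10.37
ee_pos: [0.5454, -0.2776, 0.071]
orientation: [-0.502, -0.496, 0.5, 0.502]
wrist_force: [-3.3, 2.4, 10.5]
finger_gap: 0.0002
```

send_rows --targets '[[[0,0.0015,0,0],[0,0.0015,0,0],[0,0.0015,0,0],[0,0.0015,0,0],[0,-0.004,0,0],[0,-0.009,0,0],[0,-0.02,0,0],[0,-0.035,0,0],[0,-0.06,0,0],[0,-0.09,0,0],[0,-0.12,0,0],[0,-0.13,0,0]]]'

```text
time: 11.37
ee_pos: [0.5472, -0.2781, 0.2065]
orientation: [0.504, 0.496, -0.5, -0.5]
wrist_force: [1.1, -0.7, 1.1]
finger_gap: 0.0
```

```bash
python3 - <<'E'
from h import *
s=r.get_state();print(s["time"],s["ee_pos"],s["wrist_force"])
a=r.snapshot("scene");cv2.imwrite("pics/s5.png",cv2.resize(a,(800,600)))
E
```

```text
11.3667 [ 0.54717908 -0.27809895  0.20647039] [ 1.14049597 -0.66385106  1.13441347]
```

View pics/s5.png

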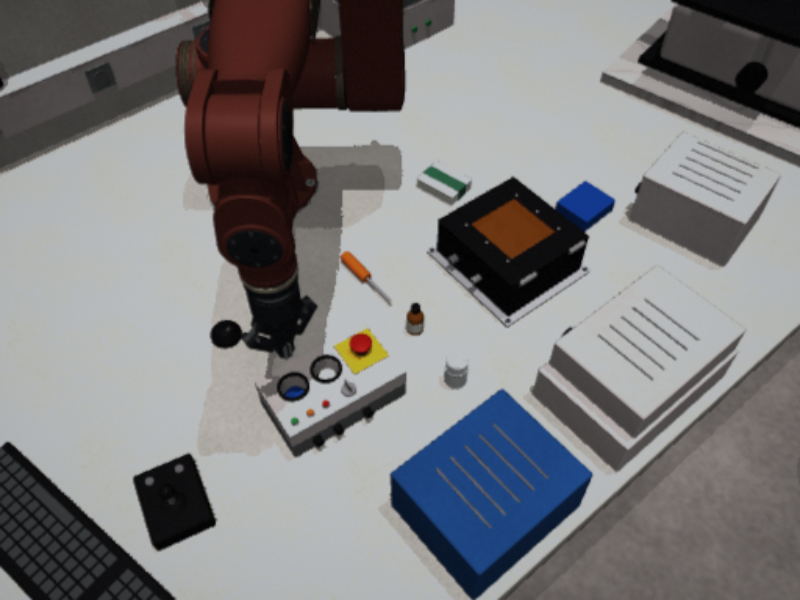

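The lid is shut, the console is still at (293,386)/(361,344), the bystanders haven't moved and the hand is clear. I'm handing the job in.

```bash
python3 -c "
from plant import r
print(r.finish_job())"
```

```text
the job is handed in; nothing more can be done
None
```

The lid is fully shut and the blue key was pressed and released after that. The job was handed in at about 11.4 s of the 48 s allowed.

- **Lid:** I pushed it down slowly along its arc with shut fingertips until it stopped. The fingertip ended at about 106 mm, the shut height, with 19 N upward on the wrist. The picture afterwards shows it lying level.
- **Blue key:** I lowered the fingertip into its well and pressed to about 57 mm, which is the full 5 mm of travel. The wrist read 10.5 N, against the 4.4 N needed. I estimate it was fully down for 0.5 to 0.6 s. Then I lifted straight out.
- **Last check:** In the final picture the lid is shut, the hand is clear of everything, and the console and the objects in view stand where they were. The wrist force was back to about 1–2 N, close to its no-contact readings.
- **Not checked:** I didn't measure directly that the blue key came back up after release. I moved the fingertip well away from it and rely on its spring. No check failed or disagreed.

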